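# Short cast onto the stand's presence switch

### The job

Take the shorter of the two plaster stump casts and stand it upright in the middle of the ring on the measuring stand's plate, so that its bottom edge presses the limit-switch lever fully down. Let go of it there, and leave the taller cast where it stands.

Things in the scene. Friction and masses are not known exactly. Their poses are not given: they have to be found in the camera images.
- short_cast: The cast to move: loose upright cream plaster cylinder, 67 mm diameter, 120 mm tall, flat ends, about 0.6 kg. Origin: centre of its underside; z up its axis. Stands on the bench; it and the tall cast may have swapped places. Grasp it across its diameter near the top from above, at any yaw.
- tall_cast: Bystander, to be left alone: the same kind of upright plaster cylinder, 70 mm diameter, 155 mm tall, about 0.78 kg, loose on the bench 13 cm or more from the short one. Origin: centre of its underside; z up.
- plate_mid (a point): Middle of the thin dark ring (82 mm across) on top of the stand's plate: fixed aluminium plate 150 x 112 mm, top 14 mm above the bench. z up, +x towards the switch: black box 34 mm wide, its top 34 mm above the plate, its near face 66 mm from this point. The lever lies along +x in a 16 mm wide slot, its free end 18 mm from this point: a cast centred on the ring covers it.
- lever (a joint): Steel limit-switch lever 44 mm long, hinged at the foot of the black box, with a small roller on its free end, which stands about 15 mm above the plate when free. 0 rad: up; grows as it is pressed down; about 0.35: roller flush with the plate; stop 0.42. Spring back to 0, under 1 N at the roller, so the short cast's weight holds it down.
Things that resemble listed ones, but are neither listed nor needed, are in the scene too. Leave any orange or pink look-alike of the short_cast alone.

How it is judged:
By the outcome, as a careful person would: the job done as asked, in the order asked, and still so for the second after the job is handed in, with the robot touching nothing.
It also fails if it takes over 40 s, if anything falls off the work surface, if the arm or the gripper's body presses on something with over 40 N, if the wrist force passes 120 N, or if a joint passes its speed limit or range.

### The arm

A 6-joint arm with a two-finger parallel gripper is mounted at the origin on a cart in front of the work surface, level with it; the furniture and walls round the work are solid. World frame = base frame: x ahead of the robot, y to its left, z up, the work surface at z = 0. Lengths are in m, angles in rad, forces in N, time in s.
With the tool pointing down it reaches from about 0.25 to 0.725 m from the base axis. Payload 4 kg.
Tool frame: the origin (TCP) lies midway between the tips of the shut fingers; the grasp point (between the pads) lies 19 mm behind it; y points along the fingers, x is the direction in which the jaws open and shut, and the axes are right-handed (so a half turn about y gives the same grasp; the last joint's range is limited). The gripper opens to 85 mm and grips with 20 to 120 N. Pads are 22 mm wide; open, the fingers measure 114 mm over their backs; the gripper's body (76 mm by 85 mm) begins 54 mm behind the grasp point. The pads swing forward as they close: fully open they stand 13 mm farther back than shut.
Start: joints at [-1.172, 0.241, 0.005, 1.335, 0, 1.571], TCP at [0.194, -0.461, 0.231] pointing down, gripper open.
Joint ranges: [-2.72, 2.72], [-1.05, 1.87], [-1.09, 1.28], [-1.99, 2.15], [-1.42, 1.44], [-3.14, 3.14]. Speed limits (rad/s): [2.79, 2.79, 3.14, 3.14, 3.14, 3.14].

### API

Orientations are given as a unit quaternion [x, y, z, w].
In Python, from workcell import bot gives the robot as it stands. The module is installed in compiled form; this text tells all that it offers.
- The arm moves only by the shell command python3 -m inch 'ROWS'. ROWS is text: rows parted by semicolons, each of 7 numbers parted by spaces: the turn, a rotation vector about the tool's x, y, z in degrees, then the shift along the tool's x, y, z in mm, then the closure, from 0 (fully open) to 1 (shut). In form: ax ay az dx dy dz fingers; .... A call has 1 to 12 rows; each row shifts and turns the commanded pose from where the row before left it, along the tool's axes as they then stand; what a row does not reach is not made up. A row lasts 1/8 s, in which the tool goes at most 62.5 mm and 10.7 degrees, less where a joint would pass 70% of its speed; a pose out of reach is approached as far as the arm can. A call with a gripper value outside its range is refused whole. The fingers move at their own pace and stop on an object; the grip force is fixed at half the most. Time passes only in rows, so rows that do not move let the fingers close. It gives the time, the measured TCP pose, the force and the opening at its end, in the units of the state.
- bot.get_obs(): the state, without advancing time (a new reading comes with each control period).
- bot.camera(name): name is "scene" or "top" or "wrist"; returns a dict with "color" (480x640x3 uint8, blue, green, red), "fx", "fy", "cx", "cy" (pixels), "extrinsics" (4x4, takes a point from world to camera coordinates). Camera axes: x right, y up, looking along -z (the intrinsics and any distortion apply to the point x, -y, -z); pixel columns grow to the right and rows downward; lengths in m; the calibration is good to about 2 mm. A picture is of the moment at which its call begins. There is no depth.
- bot.job_done(): hands the job in, once; it reports no verdict.
Trained networks look in the newest picture that a camera, given by its name, has taken for a name from the list of things; names that differ only in an ending like _2 or _b are one class to them, and where a whole thing is asked for, a point or a joint stands for the part that bears it (a point fixed in the world has none). Each returns a list of dicts, best first, with "conf" (0 to 1); they miss things now and then, are a little off and sometimes report something else, mostly with a low value. They report only what shows in the picture. A call takes as long as a camera call. They do not tell look-alikes from the thing itself.
- bot.look_for(name, camera): "extent" ([left, top, right, bottom] in pixels, round what is visible of it).
- bot.cut_out(name, camera): "region" (480x640 bool, what is visible of it) and "extent" ([left, top, right, bottom] in pixels, round what is visible of it).
- bot.spot_point(name, camera): "point" ([column, row] in pixels: a listed point, or the origin of a listed thing).
The state is a dict: "clock": time; "joint_pos": joint angles; "joint_vel": joint speeds; "tau": joint torques, N m; "eef_pos": TCP position; "tool_rot": TCP orientation; "ft_force": force on the tool from outside, world axes, zero at the start; "ft_torque": the same for the moment, N m; "grip_width": finger opening in m.
Only numpy, scipy, OpenCV 4.12 (cv2) and the standard library are available. Lean on these libraries where they do the work, as an engineer would, in place of code of your own. Each camera call takes 0.05 s, during which the arm holds its last target.

## Working session

There is one attempt and no reset: what is moved stays moved. The work goes in short steps, Python scripts to look and compute and a shell command to move; the robot and the scene stay as the last step left them, time stands still between calls to the robot, and variables do not carry over. Pictures are saved under pics/ and viewed, and the job is handed in when it is done.

```bash
mkdir -p pics; cat > h.py <<'E'
import cv2,numpy as np
from workcell import bot
def ray(c,uv):
    E=np.array(c["extrinsics"]);R=E[:3,:3];t=E[:3,3]
    d=np.array([(uv[0]-c["cx"])/c["fx"],-(uv[1]-c["cy"])/c["fy"],-1.])
    return -R.T@t,R.T@d
def atz(c,uv,z):
    o,d=ray(c,uv);return o+d*(z-o[2])/d[2]
def proj(c,p):
    E=np.array(c["extrinsics"]);q=E[:3,:3]@np.array(p)+E[:3,3]
    return np.array([c["cx"]+c["fx"]*q[0]/-q[2],c["cy"]+c["fy"]*q[1]/q[2]])
E
python3 - <<'E'
from h import *
np.set_printoptions(precision=4,suppress=True)
for n in ["scene","top"]:
    c=bot.camera(n);cv2.imwrite(f"pics/{n}0.png",c["color"])
    print(n,c["fx"],c["cx"],c["cy"],[k for k in c],ray(c,(320,240)))
    for k in ["short_cast","tall_cast","plate_mid","lever"]:
        for r in bot.look_for(k,n)[:5]: print(k,"ext",np.round(r["extent"]),r["conf"])
        for r in bot.spot_point(k,n)[:5]: print(k,"pt",r["point"],r["conf"],atz(c,r["point"],.014 if k=="plate_mid" else 0))
o=bot.get_obs();print(o)
E
```

```text
scene 497.41417408632094 315.1811283746032 236.9681027137881 ['color', 'fx', 'fy', 'cx', 'cy', 'extrinsics'] (array([-0.0758,  0.701 ,  0.9247]), array([ 0.5044, -0.3762, -0.7773]))
short_cast ext [221. 238. 260. 295.] 0.69
short_cast ext [178. 272. 220. 329.] 0.69
short_cast ext [398. 158. 429. 200.] 0.64
short_cast pt [406.5, 199.7] 0.97 [ 0.5092 -0.0078  0.    ]
short_cast pt [204.7, 319.7] 0.65 [0.4828 0.5789 0.    ]
short_cast pt [244.7, 281.9] 0.57 [0.5194 0.4619 0.    ]
tall_cast ext [284. 170. 316. 238.] 0.7
tall_cast pt [299.9, 224.5] 0.96 [0.5917 0.2663 0.    ]
plate_mid ext [279. 264. 369. 337.] 0.84
plate_mid ext [283. 171. 314. 240.] 0.32
plate_mid pt [325.9, 305.0] 0.72 [0.3623 0.3519 0.014 ]
lever ext [310. 283. 327. 296.] 0.57Traceback (most recent call last):
  File "<stdin>", line 8, in <module>
ValueError: it knows: plate_mid, short_cast, tall_cast
```

```bash
python3 - <<'E'
from h import *
np.set_printoptions(precision=4,suppress=True)
for n in ["top"]:
    c=bot.camera(n);cv2.imwrite(f"pics/{n}0.png",c["color"])
    print(n,c["fx"],c["cx"],c["cy"],ray(c,(320,240)))
    for k in ["short_cast","tall_cast","plate_mid","lever"]:
        for r in bot.look_for(k,n)[:5]: print(k,"ext",np.round(r["extent"]),r["conf"])
        if k!="lever":
          for r in bot.spot_point(k,n)[:5]: print(k,"pt",r["point"],r["conf"],atz(c,r["point"],.014 if k=="plate_mid" else 0))
o=bot.get_obs();print(o)
E
```

```text
top 574.4851864767433 323.4496989141602 236.73349056186336 (array([0.214 , 0.2673, 1.3126]), array([ 0.1909,  0.0226, -0.9814]))
short_cast ext [176. 207. 213. 246.] 0.92
short_cast ext [226. 197. 261. 232.] 0.85
short_cast ext [440. 199. 480. 238.] 0.67
short_cast pt [200.7, 235.4] 0.98 [0.4766 0.5768 0.    ]
short_cast pt [246.5, 218.6] 0.87 [0.5183 0.4712 0.    ]
short_cast pt [457.3, 222.0] 0.65 [ 0.5166 -0.0223 -0.    ]
tall_cast ext [316. 156. 344. 208.] 0.97
tall_cast pt [330.1, 190.8] 0.86 [0.5884 0.2758 0.    ]
plate_mid ext [269. 243. 328. 313.] 0.58
plate_mid pt [297.9, 288.4] 0.77 [0.3543 0.3454 0.014 ]
lever ext [294. 262. 301. 280.] 0.38
{'clock': 0.8, 'joint_pos': array([-1.172 ,  0.2406,  0.005 ,  1.3352,  0.    ,  1.5708]), 'joint_vel': array([-0.0002,  0.0005, -0.0015, -0.0011, -0.0001,  0.0019]), 'tau': array([ -0.0005, -37.2149,  25.2679,   0.0008,  -0.    ,   0.    ]), 'eef_pos': array([ 0.1942, -0.4608,  0.2313]), 'tool_rot': array([ 0.5891, -0.391 ,  0.3911, -0.5891]), 'ft_force': array([-0.8731, -0.3018, -0.404 ]), 'ft_torque': array([ 0.0103, -0.0004,  0.0029]), 'grip_width': 0.08526021288204388}
```

View pics/scene0.png

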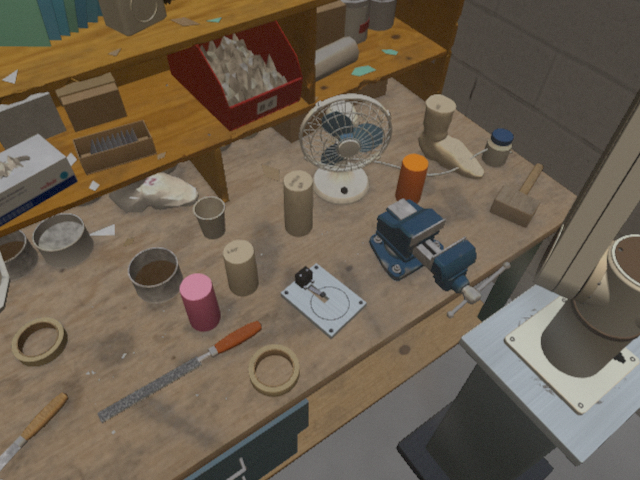

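View pics/top0.png

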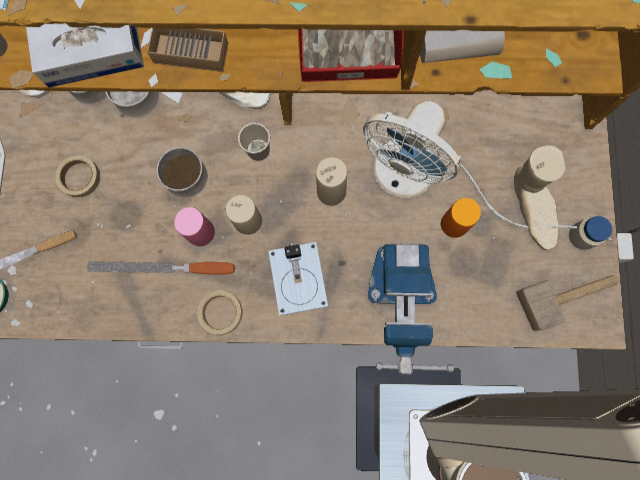

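Cream cylinders: (241,268)/(299,203) in scene, i.e. (243,215)/(331,180) in top. The pink (200,302) and orange (411,178) are look-alikes. The plain one at 241,268 looks like the short cast; I'll measure heights and check with a crop.

```bash
cat > m.py <<'E'
from h import *
from scipy.optimize import least_squares
np.set_printoptions(precision=4,suppress=True)
def sil(c,x,y,r,h,shape=(480,640)):
    a=np.linspace(0,2*np.pi,60)
    P=[proj(c,(x+r*np.cos(t),y+r*np.sin(t),z)) for z in (0,h) for t in a]
    return cv2.convexHull(np.array(P,np.float32))[:,0]
def fit(obs,x0,r,fixh=None):
    def res(p):
        e=[]
        for c,reg in obs:
            hl=sil(c,p[0],p[1],r,fixh or p[2])
            cs,_=cv2.findContours(reg.astype(np.uint8),cv2.RETR_EXTERNAL,cv2.CHAIN_APPROX_NONE)
            k=max(cs,key=cv2.contourArea)[:,0].astype(float)
            k=k[::max(1,len(k)//60)][:60]
            e+=[cv2.pointPolygonTest(hl.reshape(-1,1,2),(float(q[0]),float(q[1])),True) for q in k]
        return np.array(e)
    s=least_squares(res,x0,loss="soft_l1",diff_step=1e-3);return s.x,np.sqrt(np.mean(s.fun**2))
E
python3 - <<'E'
from m import *
cs=[]
for n in ["scene","top"]:
    c=bot.camera(n);cs.append(c)
    c["s"]=bot.cut_out("short_cast",n);c["t"]=bot.cut_out("tall_cast",n)
def pick(c,l,x,y):
    u=proj(c,(x,y,.06));b=min(l,key=lambda r:np.hypot((r["extent"][0]+r["extent"][2])/2-u[0],(r["extent"][1]+r["extent"][3])/2-u[1]));print(b["extent"],b["conf"]);return b["region"]
A=[(c,pick(c,c["s"],.52,.467)) for c in cs]
for o in (A,A[:1],A[1:]): print("short",fit(o,[.52,.467,.12],.0335))
B=[(c,pick(c,c["t"],.59,.27)) for c in cs]
print("tall",fit(B,[.59,.27,.15],.035))
c=cs[0];im=c["color"]
a=cv2.resize(im[225:345,170:390],None,fx=3.6,fy=3.6,interpolation=cv2.INTER_CUBIC)
cv2.imwrite("pics/crop_scene.png",a)
a=cv2.resize(cs[1]["color"][150:320,170:370],None,fx=3.5,fy=3.5,interpolation=cv2.INTER_CUBIC)
cv2.imwrite("pics/crop_top.png",a)
E
```

```text
[221.9, 239.4, 257.4, 294.1] 0.7
[227.5, 195.9, 261.5, 234.3] 0.77
short (array([0.517 , 0.465 , 0.1103]), np.float64(1.038993370149782))
short (array([0.5208, 0.4636, 0.1079]), np.float64(0.8407570050816425))
short (array([0.517 , 0.4672, 0.097 ]), np.float64(0.5286781660336264))
[283.4, 171.6, 312.0, 237.5] 0.95
[313.9, 157.6, 345.9, 208.7] 0.87
tall (array([0.5894, 0.2718, 0.146 ]), np.float64(1.2977014013100745))
```

View pics/crop_scene.png

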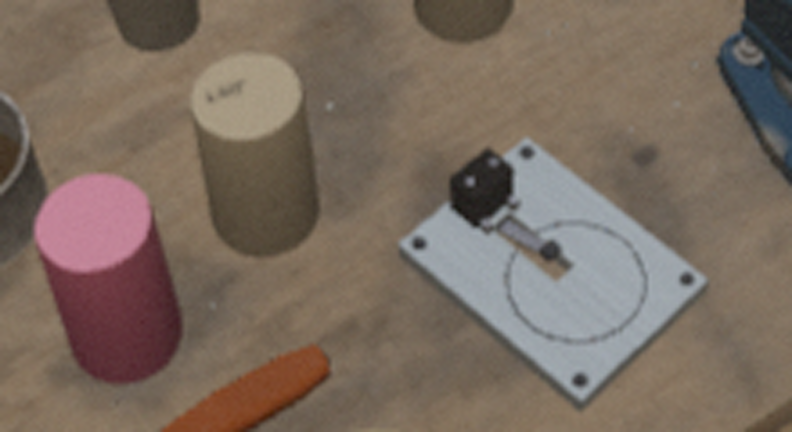

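View pics/crop_top.png

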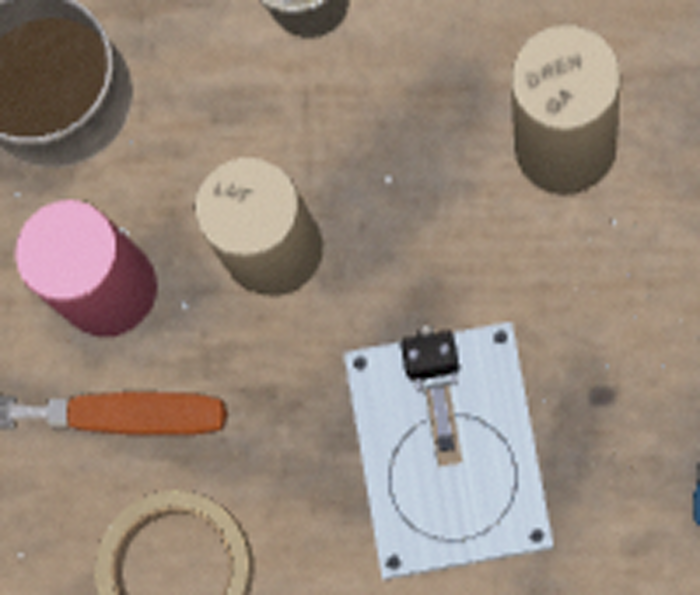

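The crop confirms it: the cream cast at scene (241,268), top (243,215), is the short one. It is clearly shorter than the other cream one. The ring is at about scene (330,303), top (299,286), with the switch box on the far (+x) side. Next I'll compute the ring centre, the plate axis and a path.

```bash
python3 - <<'E'
from m import *
S=bot.camera("scene");T=bot.camera("top")
f=lambda u,v,s,o:((u+.5)/s-.5+o[0],(v+.5)/s-.5+o[1])
s=f(576.5,281.5,3.6,(170,225));t=f(453.5,476.5,3.5,(170,150))
ps,pt=atz(S,s,.014),atz(T,t,.014);print("ring",ps,pt)
print("switch",atz(T,f(430,345,3.5,(170,150)),.048))
ht=f(438,380,3.5,(170,150));print("slot top",atz(T,ht,.014))
for q in [(360,363),(500,337),(393,563),(537,536)]: print(atz(T,f(*q,3.5,(170,150)),.014))
for q in [(420,243),(527,152),(580,380),(687,279)]: print("s",atz(S,f(*q,3.6,(170,225)),.014))
# short top face centre
print("cast top", atz(T,f(246.5,207,3.5,(170,150)),.12), atz(S,f(247,96,3.6,(170,225)),.12))
from scipy.spatial.transform import Rotation as R
print(R.from_quat(bot.get_obs()["tool_rot"]).as_matrix())
E
```

```text
ring [0.362  0.3419 0.014 ] [0.3603 0.3426 0.014 ]
switch [0.4405 0.3577 0.048 ]
slot top [0.4234 0.3543 0.014 ]
[0.434  0.4058 0.014 ]
[0.4526 0.3143 0.014 ]
[0.3039 0.3801 0.014 ]
[0.3226 0.2878 0.014 ]
s [0.4368 0.4042 0.014 ]
s [0.4563 0.3123 0.014 ]
s [0.3077 0.3785 0.014 ]
s [0.3266 0.2864 0.014 ]
cast top [0.5119 0.4673 0.12  ] [0.5149 0.4667 0.12  ]
[[ 0.3883  0.      0.9215]
 [-0.9215 -0.0001  0.3883]
 [ 0.0001 -1.     -0.    ]]
```

```bash
python3 -m inch '0 0 0 -35 -15 0 0; 0 0 0 -35 -15 0 0; 0 0 0 -35 -15 0 0; 0 0 0 -35 -15 0 0; 0 -9 0 -4 0 56 0; 0 -9 0 -4 0 56 0'
```

```text
clock: 1.95
eef_pos: [0.236, -0.2733, 0.292]
tool_rot: [0.644, -0.293, 0.294, -0.643]
ft_force: [0.9, -1.2, 0.0]
grip_width: 0.0857
```

```bash
python3 -m inch '0 -9 0 -4 0 56 0; 0 -9 0 -4 0 56 0; 0 -9 0 -4 0 56 0; 0 -9 0 -4 0 56 0; 0 -9 0 -4 0 56 0; 0 -9 0 -4 0 56 0; 0 -9 0 -4 0 56 0; 0 -9 0 -4 0 56 0; 0 -9 0 -4 0 56 0; 0 -9 0 -4 0 56 0; 0 0 0 0 0 0 0'
cat > go.py <<'E'
import sys
from m import *
from scipy.spatial.transform import Rotation as R
o=bot.get_obs();M=R.from_quat(o["tool_rot"]).as_matrix()
t=np.array([float(v) for v in sys.argv[1:4]])
print("tcp",o["eef_pos"],"shift mm tool",M.T@(t-o["eef_pos"])*1000,"r",np.hypot(*t[:2]));print(M)
print(o["ft_force"],o["joint_pos"])
E
python3 go.py .515 .4665 .22
python3 - <<'E'
from h import *
cv2.imwrite("pics/w1.png",bot.camera("wrist")["color"])
E
```

```text
clock: 3.32
eef_pos: [0.2733, 0.2337, 0.2914]
tool_rot: [-0.661, -0.25, 0.25, 0.662]
ft_force: [0.3, -0.3, 0.1]
grip_width: 0.0853
tcp [0.2733 0.2337 0.2914] shift mm tool [335.2173  71.444   14.9584] r 0.6948721105354567
[[ 0.7504 -0.0003 -0.661 ]
 [ 0.661   0.0006  0.7504]
 [ 0.0002 -1.      0.0006]]
[ 0.3295 -0.3111  0.0575] [ 0.7068 -0.0613 -0.1758  1.456   0.0006  1.5555]
```

View pics/w1.png

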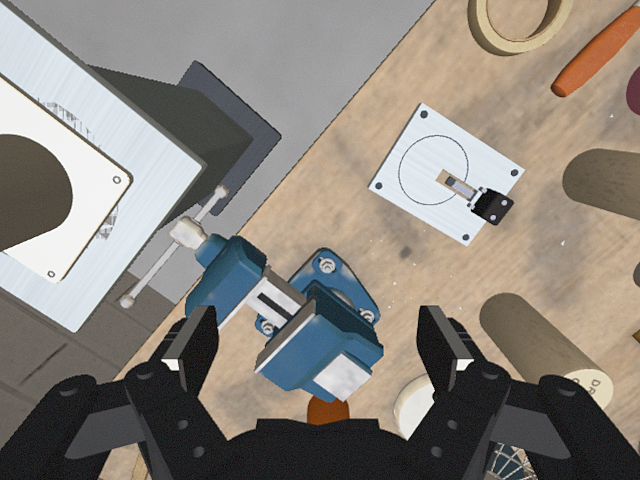

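Wrist view: ring centre about (433,171), cast side at (600,180), fingers clear of everything.

```bash
python3 - <<'E'
from m import *
c=bot.camera("wrist");print("ring from wrist",atz(c,(433.5,171),.014))
E
python3 -m inch '0 0 0 48 0 2 0; 0 0 0 48 0 2 0; 0 0 0 48 0 2 0; 0 0 0 48 0 2 0; 0 0 0 48 0 2 0; 0 0 0 48 10 2 0; 0 0 0 47 20 3 0; 0 0 0 0 20 0 0; 0 0 0 0 0 0 0'
python3 go.py .515 .4665 .068
python3 - <<'E'
from m import *
c=bot.camera("wrist");cv2.imwrite("pics/w2.png",c["color"])
for p in [(.515,.4665,.12),(.515,.4665,0)]: print(proj(c,p))
for r in bot.look_for("short_cast","wrist"): print(r)
for p in bot.spot_point("short_cast","wrist"):print(p,atz(c,p["point"],0))
c=bot.camera("top");cv2.imwrite("pics/t2.png",c["color"])
E
```

```text
ring from wrist [0.3628 0.3409 0.014 ]
clock: 4.55
eef_pos: [0.5206, 0.4585, 0.2373]
tool_rot: [0.664, 0.243, -0.248, -0.662]
ft_force: [-0.5, -0.3, 0.2]
grip_width: 0.0852
tcp [0.5206 0.4585 0.2373] shift mm tool [  2.1698 169.2683   9.7736] r 0.6948721105354567
[[ 0.7593 -0.0051 -0.6507]
 [ 0.6507 -0.0049  0.7593]
 [-0.007  -1.     -0.0004]]
[-0.5114 -0.3299  0.201 ] [ 0.7222  0.6673  0.6827  1.5932 -0.0003  1.5845]
[320.4944 218.8282]
[320.3797 188.9951]
{'extent': [279.0, 155.3, 357.7, 255.7], 'conf': 0.8}
{'extent': [337.3, 17.1, 438.4, 119.9], 'conf': 0.63}
{'extent': [97.8, 447.0, 121.6, 479.5], 'conf': 0.62}
{'point': [321.6, 187.3], 'conf': 0.91} [0.5148 0.4688 0.    ]
{'point': [370.3, 83.3], 'conf': 0.64} [0.4832 0.5797 0.    ]
{'point': [100.3, 437.3], 'conf': 0.59} [ 0.5106 -0.0124  0.    ]
```

View pics/w2.png

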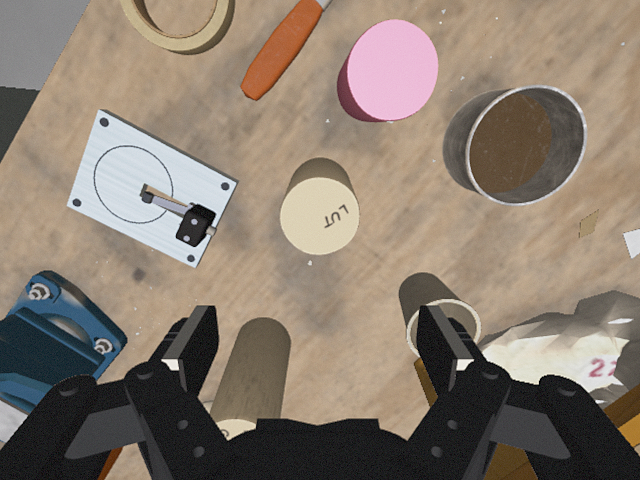

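View pics/t2.png

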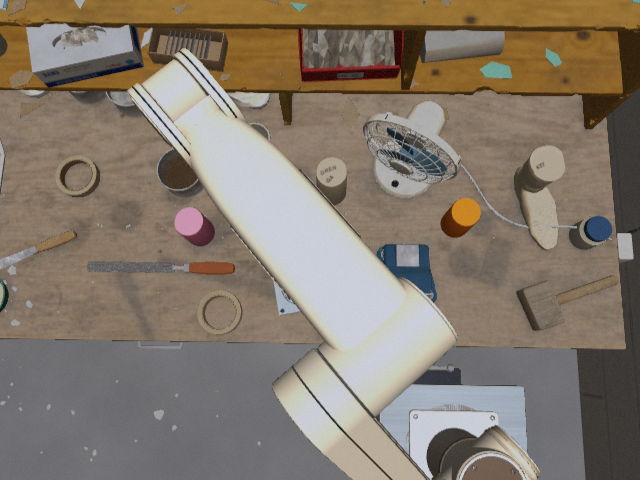

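Wrist view: cast top face centred at about (319,216) with clear space both sides of the jaws; the pink and the grey cup stand clear of the jaw line. Refining.

```bash
python3 - <<'E'
from m import *
c=bot.camera("wrist");p=atz(c,(319.5,216.3),.12);print(p)
E
python3 -m inch '0 0 0 2 20 5 0; 0 0 0 0 20 5 0; 0 0 0 0 10 0 0; 0 0 0 0 0 0 0'
python3 go.py .515 .4685 .068
```

```text
[0.5148 0.4691 0.12  ]
clock: 5.3
eef_pos: [0.5139, 0.47, 0.1917]
tool_rot: [0.663, 0.247, -0.247, -0.663]
ft_force: [0.0, -0.7, -0.4]
grip_width: 0.0852
tcp [0.5139 0.47   0.1917] shift mm tool [ -0.1745 123.7376  -1.8205] r 0.6962163815941134
[[ 0.7564  0.0001 -0.6541]
 [ 0.6541 -0.0002  0.7564]
 [-0.0001 -1.     -0.0002]]
[ 0.0055 -0.7228 -0.3567] [ 0.7409  0.6697  0.5704  1.4716 -0.0002  1.5986]
```

```bash
python3 -m inch '0 0 0 0 25 -1 0; 0 0 0 0 25 -1 0; 0 0 0 0 20 0 0; 0 0 0 0 18 0 0; 0 0 0 0 18 0 0; 0 0 0 0 17 0 0; 0 0 0 0 0 0 0; 0 0 0 0 0 0 0'
python3 -m inch '0 0 0 0 0 0 1; 0 0 0 0 0 0 1; 0 0 0 0 0 0 1; 0 0 0 0 0 0 1; 0 0 0 0 0 0 1; 0 0 0 0 0 0 1; 0 0 0 0 0 0 1; 0 0 0 0 0 0 1'
python3 go.py .515 .4685 .068
```

```text
clock: 6.3
eef_pos: [0.5159, 0.4692, 0.0693]
tool_rot: [-0.662, -0.247, 0.246, 0.663]
ft_force: [0.5, -0.2, 1.1]
grip_width: 0.0855
clock: 7.3
eef_pos: [0.5152, 0.4687, 0.0698]
tool_rot: [-0.663, -0.247, 0.247, 0.663]
ft_force: [-3.7, -3.4, 6.0]
grip_width: 0.0659
tcp [0.5152 0.4687 0.0698] shift mm tool [-0.2839  1.8482 -0.0034] r 0.6962163815941134
[[ 0.7564  0.0002 -0.6541]
 [ 0.6541  0.0002  0.7564]
 [ 0.0003 -1.      0.    ]]
[-3.6949 -3.4254  5.9939] [0.7381 0.7288 0.3591 1.2008 0.     1.5959]
```

```bash
python3 -m inch '0 0 0 0 -10 0 1; 0 0 0 0 -20 0 1; 0 0 0 0 -25 0 1; 0 0 0 0 -25 0 1; 0 0 0 0 -10 0 1; 0 0 0 0 0 0 1'
python3 go.py .3615 .3418 .14
```

```text
clock: 8.05
eef_pos: [0.5157, 0.469, 0.1583]
tool_rot: [-0.663, -0.247, 0.247, 0.663]
ft_force: [0.0, 0.4, -6.0]
grip_width: 0.0658
tcp [0.5157 0.469  0.1583] shift mm tool [-199.8412   18.1884    4.5971] r 0.4975032562707504
[[ 0.7564  0.0005 -0.6541]
 [ 0.6541  0.0004  0.7564]
 [ 0.0006 -1.      0.    ]]
[ 0.0083  0.4199 -5.9501] [0.7381 0.6798 0.5027 1.393  0.     1.5959]
```

```bash
python3 -m inch '0 0 0 -15 0 0 1; 0 0 0 -25 0 1 1; 0 0 0 -30 0 1 1; 0 0 0 -30 0 1 1; 0 0 0 -30 0 1 1; 0 0 0 -30 0 1 1; 0 0 0 -25 10 0 1; 0 0 0 -15 10 0 1; 0 0 0 0 0 0 1; 0 0 0 0 0 0 1'
python3 go.py .3615 .3418 .105
python3 - <<'E'
from h import *
for n in ["scene","top","wrist"]:
    c=bot.camera(n);cv2.imwrite(f"pics/{n}3.png",c["color"])
    if n=="scene": cv2.imwrite("pics/s3c.png",cv2.resize(c["color"][180:345,250:400],None,fx=3.6,fy=3.6,interpolation=cv2.INTER_CUBIC))
E
```

```text
clock: 9.3
eef_pos: [0.3615, 0.3423, 0.1383]
tool_rot: [-0.663, -0.247, 0.246, 0.663]
ft_force: [0.1, 0.7, -6.9]
grip_width: 0.0659
tcp [0.3615 0.3423 0.1383] shift mm tool [-0.3777 33.2852 -0.4075] r 0.4975032562707504
[[ 0.7565  0.0006 -0.654 ]
 [ 0.654   0.0006  0.7565]
 [ 0.0008 -1.      0.    ]]
[ 0.1099  0.6722 -6.8906] [ 0.7582  0.2973 -0.17    1.1026 -0.      1.6161]
```

View pics/s3c.png

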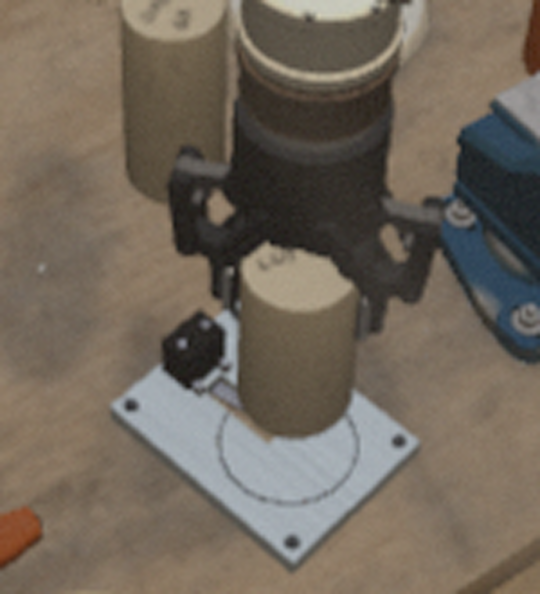

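View pics/wrist3.png

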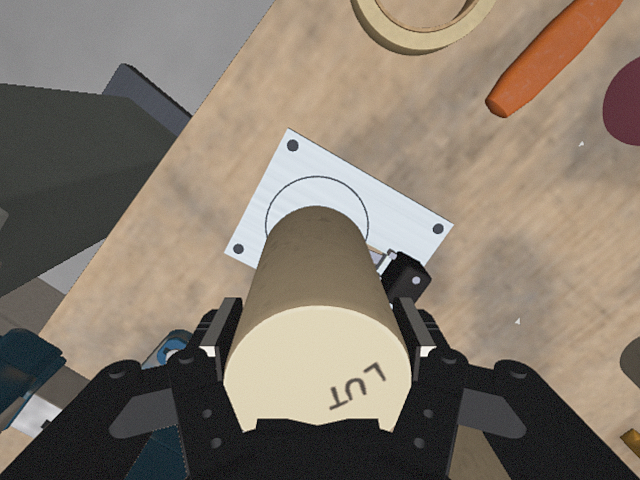

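The cast is upright over the ring. I'll overlay the predicted bottom rim and ring to check centring before lowering.

```bash
python3 -m inch '0 0 0 0 15 0 1; 0 0 0 0 14 0 1; 0 0 0 0 0 0 1; 0 0 0 0 0 0 1'
python3 - <<'E'
from m import *
o=bot.get_obs();p=o["eef_pos"];print(p,o["ft_force"])
z=p[2]-.0698
def circ(c,im,x,y,z,r,s,off,col):
    P=[((proj(c,(x+r*np.cos(t),y+r*np.sin(t),z))-off+.5)*s-.5) for t in np.linspace(0,6.283,80)]
    cv2.polylines(im,[np.round(np.array(P)*16).astype(np.int32)],True,col,1,cv2.LINE_AA,4)
for n,(a,b,w,h),s in [("scene",(270,200,120,150),4),("wrist",(200,100,260,340),1.7)]:
    c=bot.camera(n)
    im=cv2.resize(c["color"][b:b+h,a:a+w],None,fx=s,fy=s,interpolation=cv2.INTER_CUBIC)
    circ(c,im,p[0],p[1],z,.0335,s,np.array([a,b]),(0,0,255))
    circ(c,im,p[0],p[1],z+.12,.0335,s,np.array([a,b]),(0,0,255))
    circ(c,im,.3615,.3418,.014,.041,s,np.array([a,b]),(0,200,0))
    cv2.imwrite(f"pics/{n}4.png",im)
E
```

```text
clock: 9.95
eef_pos: [0.3608, 0.3418, 0.109]
tool_rot: [0.663, 0.247, -0.247, -0.663]
ft_force: [-0.8, -0.5, -5.7]
grip_width: 0.0662
[0.3608 0.3418 0.109 ] [-0.8458 -0.5066 -5.7163]
```

View pics/scene4.png

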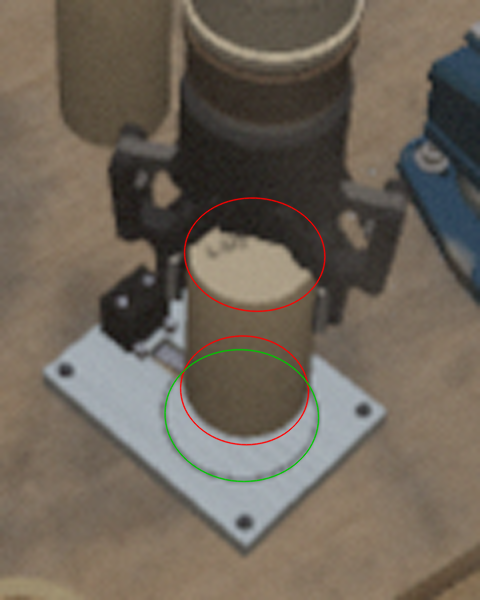

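View pics/wrist4.png

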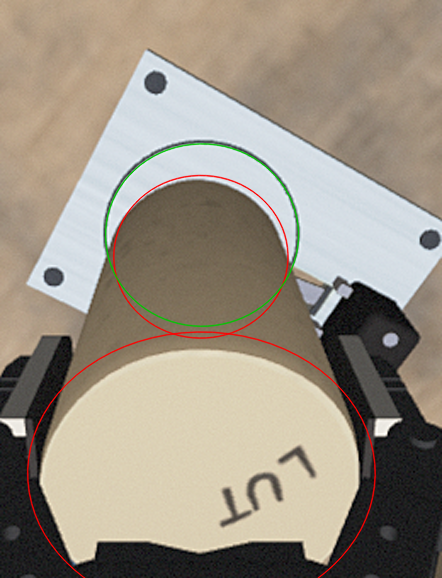

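The rims agree to about 1–2 mm: the ring matches the green overlay, and the cast's slightly smaller top fits a small taper or bevel. Lowering gently.

```bash
python3 -m inch '0 0 0 0 5 0 1; 0 0 0 0 5 0 1; 0 0 0 0 5 0 1; 0 0 0 0 4 0 1; 0 0 0 0 3 0 1; 0 0 0 0 0 0 1; 0 0 0 0 0 0 1'
python3 -m inch '0 0 0 0 1 0 1; 0 0 0 0 1 0 1; 0 0 0 0 0 0 1'
```

```text
clock: 10.92
eef_pos: [0.361, 0.3418, 0.0874]
tool_rot: [-0.663, -0.247, 0.247, 0.663]
ft_force: [-1.3, -0.4, -5.8]
grip_width: 0.0656
clock: 11.3
eef_pos: [0.361, 0.3419, 0.0853]
tool_rot: [-0.663, -0.247, 0.247, 0.663]
ft_force: [-0.6, -0.0, -4.8]
grip_width: 0.066
```

```bash
python3 -m inch '0 0 0 0 1 0 1; 0 0 0 0 0 0 1'; python3 -m inch '0 0 0 0 1 0 1; 0 0 0 0 0 0 1'
python3 - <<'E'
from m import *
c=bot.camera("scene")
cv2.imwrite("pics/s5.png",cv2.resize(c["color"][200:350,270:390],None,fx=4,fy=4,interpolation=cv2.INTER_CUBIC))
E
```

```text
clock: 11.55
eef_pos: [0.3609, 0.3418, 0.0842]
tool_rot: [-0.663, -0.247, 0.247, 0.663]
ft_force: [-0.1, 0.4, -4.7]
grip_width: 0.0657
clock: 11.8
eef_pos: [0.361, 0.3418, 0.0838]
tool_rot: [-0.663, -0.247, 0.247, 0.663]
ft_force: [-1.6, -1.3, -0.1]
grip_width: 0.0665
```

View pics/s5.png

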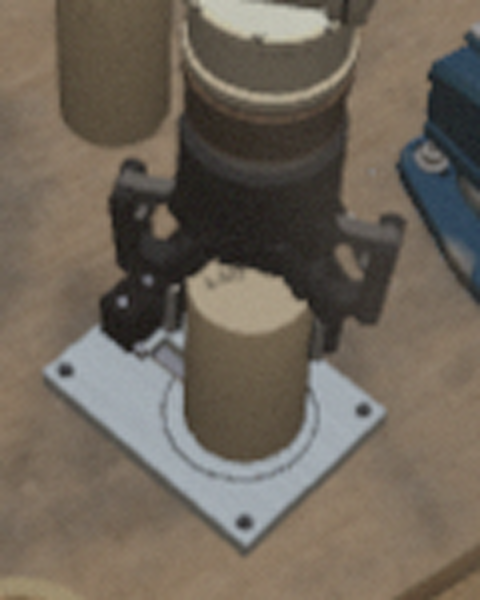

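Force fell to 0, so the cast is on the plate. Wrist check for centring before letting go.

```bash
python3 - <<'E'
from m import *
def circ(c,im,x,y,z,r,s,off,col):
    P=[((proj(c,(x+r*np.cos(t),y+r*np.sin(t),z))-off+.5)*s-.5) for t in np.linspace(0,6.283,80)]
    cv2.polylines(im,[np.round(np.array(P)*16).astype(np.int32)],True,col,1,cv2.LINE_AA,4)
out=[]
c=bot.camera("wrist");a,b,s=220,120,3
for ov in (0,1):
    im=cv2.resize(c["color"][b:b+180,a:a+130],None,fx=s,fy=s,interpolation=cv2.INTER_CUBIC)
    if ov:
        circ(c,im,.361,.3418,.014,.0335,s,np.array([a,b]),(0,0,255))
        circ(c,im,.361,.3418,.014,.041,s,np.array([a,b]),(0,200,0))
    out.append(im)
cv2.imwrite("pics/w5.png",np.hstack(out))
E
```

```text
(no output)
```

View pics/w5.png

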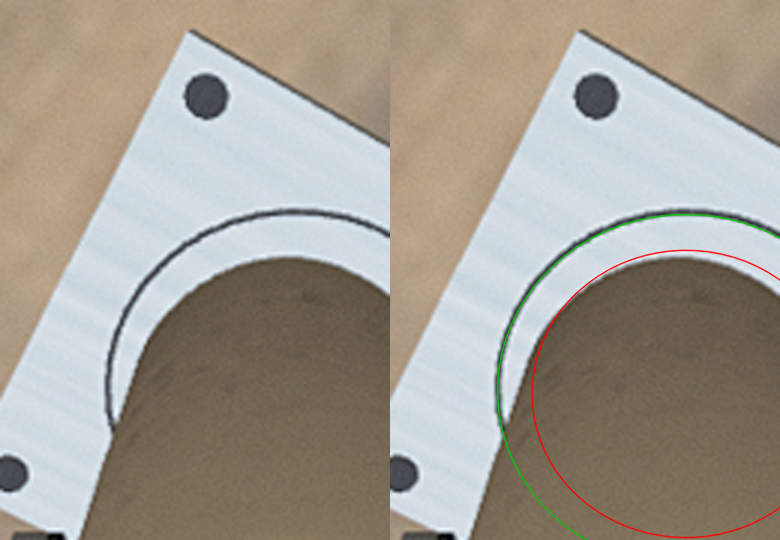

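Both views agree: the cast is about 2.5 mm off towards −y. I'll lift it slightly, shift and set it down again.

```bash
python3 -m inch '0 0 0 0 -3 0 1; 0 0 0 0 -2 0 1; 0 0 0 1 0 1 1; 0 0 0 0.6 0 1 1; 0 0 0 0 0 0 1; 0 0 0 0 2 0 1; 0 0 0 0 2 0 1; 0 0 0 0 0 0 1'
python3 -m inch '0 0 0 0 0.8 0 1; 0 0 0 0 0 0 1; 0 0 0 0 0 0 1'
python3 - <<'E'
from m import *
c=bot.camera("wrist");a,b,s=220,120,3
cv2.imwrite("pics/w6.png",cv2.resize(c["color"][b:b+180,a:a+200],None,fx=s,fy=s,interpolation=cv2.INTER_CUBIC))
E
```

```text
clock: 12.9
eef_pos: [0.3607, 0.3443, 0.0841]
tool_rot: [0.663, 0.247, -0.247, -0.663]
ft_force: [-0.2, -0.3, -6.2]
grip_width: 0.0657
clock: 13.28
eef_pos: [0.3608, 0.3443, 0.0839]
tool_rot: [-0.663, -0.247, 0.247, 0.663]
ft_force: [-1.8, -2.2, -0.5]
grip_width: 0.0659
```

View pics/w6.png

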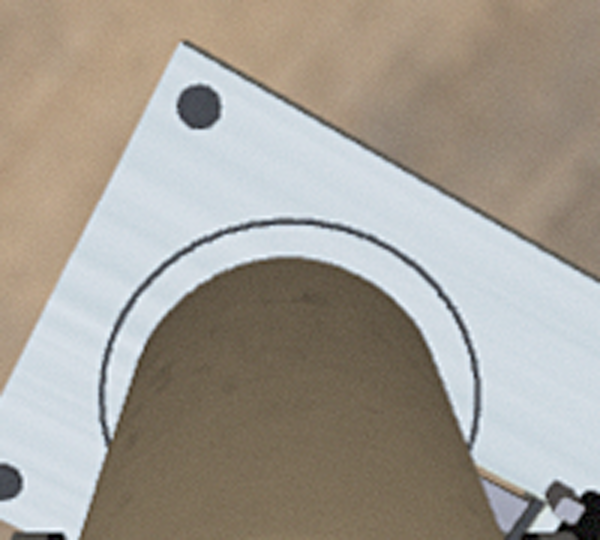

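Gaps to the ring are now even all round (top gap 39 px ≈ 7.5 mm, sides symmetric). Releasing and retreating.

```bash
python3 -m inch '0 0 0 0 0 0 0.1; 0 0 0 0 0 0 0; 0 0 0 0 0 0 0; 0 0 0 0 0 0 0; 0 0 0 0 0 0 0; 0 0 0 0 0 0 0'
python3 -m inch '0 0 0 0 -10 0 0; 0 0 0 0 -20 0 0; 0 0 0 0 -30 0 0; 0 0 0 0 -40 0 0; 0 0 0 0 -40 0 0; 0 0 0 -30 -20 0 0; 0 0 0 -40 0 0 0; 0 0 0 -30 0 0 0; 0 0 0 0 0 0 0; 0 0 0 0 0 0 0'
python3 - <<'E'
from m import *
for n,(a,b,w,h),s in [("scene",(270,160,120,180),3.2),("wrist",(100,0,540,350),1.4),("top",(150,140,220,190),3)]:
    c=bot.camera(n);cv2.imwrite(f"pics/{n}7.png",cv2.resize(c["color"][b:b+h,a:a+w],None,fx=s,fy=s,interpolation=cv2.INTER_CUBIC))
    for k in ("short_cast","tall_cast","plate_mid"):
        print(n,k,[(np.round(r["point"]),r["conf"],atz(c,r["point"],0.014 if k!="tall_cast" else 0)) for r in bot.spot_point(k,n)[:3]])
E
```

```text
clock: 14.08
eef_pos: [0.3608, 0.3443, 0.0835]
tool_rot: [0.663, 0.247, -0.247, -0.663]
ft_force: [-0.3, -0.2, 0.3]
grip_width: 0.0855
clock: 15.32
eef_pos: [0.2857, 0.2795, 0.2443]
tool_rot: [-0.662, -0.247, 0.246, 0.663]
ft_force: [-0.8, 0.8, -0.8]
grip_width: 0.0854
scene short_cast [(array([328., 303.]), 0.87, array([0.3647, 0.3457, 0.014 ])), (array([205., 318.]), 0.82, array([0.4776, 0.5775, 0.014 ]))]
scene tall_cast [(array([300., 225.]), 0.59, array([0.5903, 0.2677, 0.    ]))]
scene plate_mid [(array([327., 303.]), 0.9, array([0.3648, 0.3472, 0.014 ]))]
wrist short_cast [(array([405., 202.]), 0.86, array([0.3595, 0.3389, 0.014 ]))]
wrist tall_cast [(array([489., 347.]), 0.64, array([0.5864, 0.2747, 0.    ]))]
wrist plate_mid []
top short_cast [(array([457., 225.]), 0.83, array([ 0.5058, -0.0174,  0.014 ])), (array([204., 231.]), 0.76, array([0.4833, 0.5655, 0.014 ]))]
top tall_cast [(array([330., 192.]), 0.76, array([0.5865, 0.2772, 0.    ]))]
top plate_mid []
```

View pics/scene7.png

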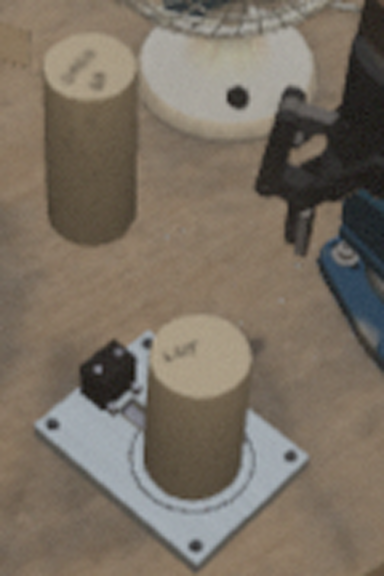

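View pics/wrist7.png

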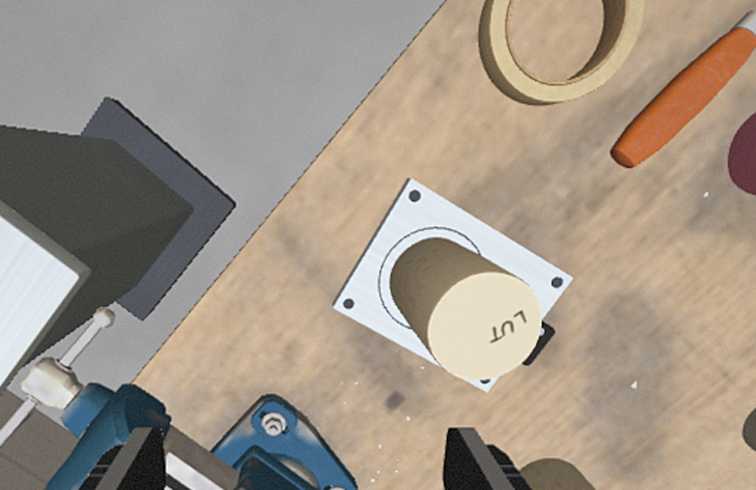

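The cast stands upright and centred (scene crop: ring 130–256, cast 145–241, both centred at 193). The lever lies flat under it, the tall cast is unmoved and the gripper is clear.

```bash
python3 - <<'E'
from workcell import bot
print(bot.job_done(), bot.get_obs()["clock"])
E
```

```text
the job is handed in; nothing more can be done
the job is handed in; nothing more can be done
```

The short cream cast ("LUT") now stands upright in the middle of the ring, released, with the arm clear. I handed the job in at about 16 s. When I first set it down, two camera views showed it about 2.5 mm off centre, so I lifted it slightly, shifted it and set it down again before letting go.

**Last checks:**
- **Position:** in the scene camera the cast and ring share the same centre line. The wrist view just before release showed even gaps of about 7.5 mm to the ring.
- **Lever:** the wrist force fell to about 0 on contact, and the gripper height matched the cast resting flat on the plate. The lever looked flat under it, but I had no direct reading of the lever's angle.
- **Tall cast:** it is where it stood at the start, within measuring error. I did not touch it or the pink and orange look-alikes.

**Disagreements:**
- **Cast size:** in the images both cream casts looked slightly smaller than their listed sizes. The gripper, however, read about 66 mm on the short one, against 67 mm listed.
- **Detector:** in the last top view, where the arm may have hidden the stand, it missed the placed cast and the ring and reported only the look-alikes as the short cast. In the last wrist view it found the cast but not the ring.

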